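# Jog the mixer that holds the amber vial

## Robot

A 6-joint arm with a two-finger parallel gripper is mounted at the origin on a cart in front of the work surface, level with it; the furniture and walls round the work are solid. World frame = base frame: x ahead of the robot, y to its left, z up, the work surface at z = 0. Lengths are in m, angles in rad, forces in N, time in s.
With the tool pointing down it reaches from about 0.325 to 0.775 m from the base axis. Payload 5.5 kg.
Tool frame: the origin (TCP) lies midway between the tips of the shut fingers; the grasp point (between the pads) lies 19 mm behind it (env.pinch_z is the z of the grasp point in the tool frame, in m); z points along the fingers, y is the line along which they close (so a half turn about z gives the same grasp; the last joint's range is limited). The gripper opens to 88 mm and grips with 3 to 60 N. Pads are 20 mm wide; open, the fingers measure 115 mm over their backs; the gripper's body (75 mm by 178 mm) begins 61 mm behind the grasp point.
Start: joints at [-1.203, 0.091, 1.231, -0, 1.82, -0.057], TCP at [0.247, -0.547, 0.223] pointing down, gripper open.
Joint ranges: [-2.87, 2.87], [-0.86, 2.18], [0.17, 2.46], [-1.51, 4.65], [0.06, 2.69], [-2.65, 2.65]. Speed limits (rad/s): [2.57, 2.57, 3.01, 3.14, 3.14, 3.14].

## Interface

Orientations are given as a unit quaternion [w, x, y, z].
In Python, from plant import env gives the robot as it stands. The module is installed in compiled form; this text tells all that it offers.
- The arm moves only by the tool servo_tool, never from a script. Its arguments are lists of equal length, an entry for each row: "delta_pos": the shift along the tool's x, y, z in units of 25 mm (1.0 is 25 mm), a list of three; "twist": the turn, a rotation vector about the tool's x, y, z in units of 6 degrees (1.0 is 6 degrees), a list of three; "claw": the closure in counts, from 0 (fully open) to 255 (shut). In form: {"delta_pos": [[dx, dy, dz], ...], "twist": [[wx, wy, wz], ...], "claw": [claw, ...]}. A call has 1 to 10 rows; each row shifts and turns the commanded pose from where the row before left it, along the tool's axes as they then stand; what a row does not reach is not made up. A row lasts 1/8 s, in which the tool goes at most 62.5 mm and 10.7 degrees, less where a joint would pass 70% of its speed; a pose out of reach is approached as far as the arm can. A call is refused whole if a number of a shift passes 1 or a number of a turn 1, either way. A call with a gripper value outside its range is refused whole. The fingers move at their own pace and stop on an object; "grip_force" is the grip in N (left out, the last holds). Time passes only in rows, so rows that do not move let the fingers close. It gives the time, the measured TCP pose, the force, the opening and the grip force at its end, in the units of the state.
- env.observe(): the state, without advancing time (a new reading comes with each control period).
- env.camera(name): name is "scene" or "side" or "wrist"; returns a dict with "img" (480x640x3 uint8, red, green, blue), "vertical_fov" (degrees; the focal length in pixels is half the picture's height over the tangent of half this angle, whatever the lens; pixels are square), "cx", "cy" (the principal point, pixels), "T" (4x4, takes a point from camera to world coordinates); the wrist camera has in their place "T_tool_cam" (4x4, takes a point from camera to tool coordinates, whose origin is the TCP and whose axes are the flange's). Camera axes: x right, y down, z forward; pixel columns grow to the right and rows downward; lengths in m; the calibration is good to about 2 mm. A picture is of the moment at which its call begins: read the wrist's pose just before it. There is no depth.
- env.finish_job(): hands the job in; it is judged then, once.
The state is a dict: "time_s": time; "q": joint angles; "qvel": joint speeds; "joint_efforts": joint torques, N m; "position": TCP position; "tool_rot": TCP orientation; "force": force on the tool from outside, world axes, zero at the start; "ft_torque": the same for the moment, N m; "width": finger opening in m; "gripper_force": force on a finger pad.
Only numpy, scipy, OpenCV 4.12 (cv2) and the standard library are available. Lean on these libraries where they do the work, as an engineer would, in place of code of your own. Each camera call takes 0.05 s, during which the arm holds its last target. There are 200 camera calls.

## Task

Give the amber vial with the black cap a short mix: on the mixer in whose cup it stands, tilt the spring lever well over towards the green dot, hold it there for at least one second, then let it spring back upright and let go of it. Do not tilt that lever over to the orange side, leave the lever of the other mixer alone, and leave the amber vial standing in its cup.

Things in the scene. Friction and masses are not known exactly. Their poses are not given: they have to be found in the camera images.
- amber_knob (a point): Centre of the black knob (17 mm thick, 26 mm tall, its top 12 mm above this point; 7 mm stem below) on the lever of the mixer that holds the amber vial, 52 mm above the pivot, about 97 mm above the desk. Moves with the lever. z: up along the lever; +y: towards the green dot, -y: the orange dot (dots on the mixer's top, 34 mm either side); -x: the mixer's front, facing the robot within 35 degrees.
- amber_lever (a joint): Tilt of that lever in rad: 0 upright, positive towards the green dot, stops at +0.5 and -0.5. A spring of 0.5 Nm/rad (about 4 N at the knob for 0.4 rad) brings it back to 0 within half a second; 0.26 (15 degrees) or more is well over. The mixer is a white box, 124 x 116 mm, its top 45 mm above the desk, fixed to the desk.
- clear_lever (a joint): Tilt in rad of the like lever on the other mixer: 0 upright, same signs and spring. That mixer looks the same but holds a clear vial with a white cap; it stands about 0.2 to 0.4 m to the left or right of the first. To be left alone.
- amber_vial_center (a point): Centre of the amber glass vial with a black screw cap, 22 mm across and 48 mm tall, half-way up; z: up. It stands loose in a 13 mm deep black cup at the back of its mixer, 64 mm behind the lever (+x of the knob's frame), its top about 102 mm above the desk.
Things that resemble listed ones, but are neither listed nor needed, are in the scene too. What is shaped like the part that bears clear_lever but blue is not meant.

How it is judged:
On the way:
1. the lever of the amber vial's mixer is held tilted at least 15 degrees towards the green dot for one second (value of joint amber_lever above 0.26 rad), for 1 s.
At the end, for the whole second after the job is handed in: Both levers stand upright within 0.08 rad (about 5 degrees), and the amber vial stands in its cup: within 15 mm of where it was and within 0.25 rad (14 degrees) of upright (value of joint amber_lever between -0.08 and 0.08 rad and value of joint clear_lever between -0.08 and 0.08 rad and distance of amber_vial_center from where it was at the start of the episode below 0.015 m and angle between amber_vial_center's own z axis and vertical below 0.25 rad); the robot touches nothing.
It fails at once if the amber mixer's lever tilted more than 0.2 rad to the orange side (value of joint amber_lever below -0.2 rad).
It fails at once if the other mixer's lever tilted more than 0.2 rad either way (value of joint clear_lever above 0.2 rad or value of joint clear_lever below -0.2 rad).
It fails at once if the amber vial knocked out of its cup (moved more than 30 mm) (distance of amber_vial_center from where it was at the start of the episode above 0.03 m).
It also fails if it takes over 30 s, if anything falls off the work surface, if the arm or the gripper's body presses on something with over 40 N, if the wrist force passes 120 N, or if a joint passes its speed limit or range.

## Working session

There is one attempt and no reset: what is moved stays moved. The work goes in short steps, Python scripts to look and compute and a tool call to move; the robot and the scene stay as the last step left them, time stands still between calls to the robot, and variables do not carry over. Pictures are saved under pics/ and viewed, at most 10 in all, crops included, and the job is handed in when it is done.

Besides the shell and the picture viewer there is one more tool, called as name(argument=value, ...) on one line, values as JSON. servo_tool: Moves the arm, as the interface text tells. Its arguments: {"type":"object","properties":{"delta_pos":{"type":"array","items":{"type":"array","items":{"type":"number"}}},"twist":{"type":"array","items":{"type":"array","items":{"type":"number"}}},"claw":{"type":"array","items":{"type":"number"}},"grip_force":{"type":"number"}},"required":["delta_pos","twist","claw"]}

```bash
mkdir -p pics; cat > h.py <<'E'
import numpy as np, cv2
from plant import env
def ray(c,u,v,T=None):
    f=240/np.tan(np.radians(c["vertical_fov"])/2); T=c["T"] if T is None else T
    d=T[:3,:3]@np.array([(u-c["cx"])/f,(v-c["cy"])/f,1]); return T[:3,3],d
def onz(c,u,v,z,T=None):
    o,d=ray(c,u,v,T); return o+d*(z-o[2])/d[2]
def proj(c,p,T=None):
    T=c["T"] if T is None else T; f=240/np.tan(np.radians(c["vertical_fov"])/2)
    q=T[:3,:3].T@(np.asarray(p)-T[:3,3]); return q[:2]/q[2]*f+[c["cx"],c["cy"]]
E
python3 - <<'E'
from h import *
import pickle
cs={n:env.camera(n) for n in("scene","side")}
pickle.dump(cs,open("c0.pkl","wb"))
for n,c in cs.items():
    cv2.imwrite(f"pics/{n}0.png",c["img"][:,:,::-1]); print(n,c["vertical_fov"],c["cx"],c["cy"],c["T"].round(3).tolist())
s=env.observe(); print(s["time_s"],s["position"],s["tool_rot"],s["width"],env.pinch_z)
E
```

```text
scene 47.08310430658869 313.99003506572376 237.57559525330436 [[-0.778, -0.302, 0.551, -0.263], [-0.629, 0.361, -0.689, 0.788], [0.009, -0.882, -0.47, 0.753], [0.0, 0.0, 0.0, 1.0]]
side 54.10655888954156 318.1817932055587 236.95508800201836 [[-0.927, -0.244, 0.284, 0.208], [-0.375, 0.608, -0.7, 0.564], [-0.002, -0.755, -0.655, 0.828], [0.0, 0.0, 0.0, 1.0]]
0.1 [ 0.24715533 -0.54645016  0.22164303] [-8.43469004e-04  9.77532151e-01  2.10784615e-01 -1.65986847e-04] 0.08766033119424844 -0.0187
```

View pics/scene0.png

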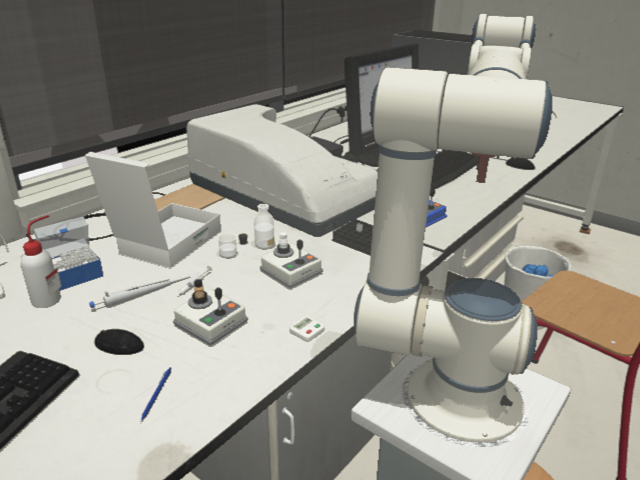

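View pics/side0.png

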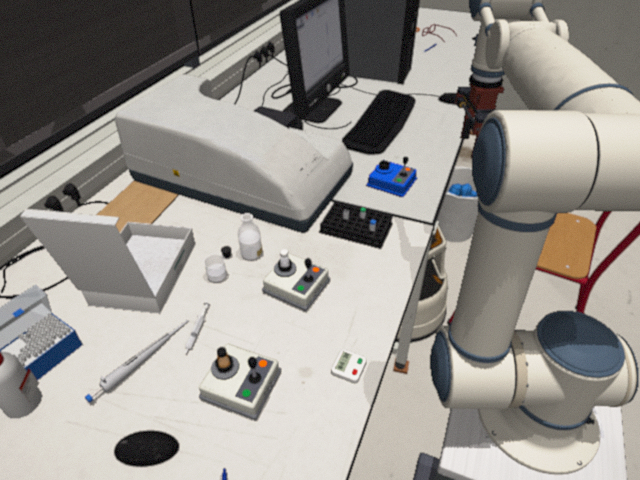

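Candidates:
- White mixer at side (240,380) / scene (210,317): it holds the brown vial with a black cap, so this is the one meant.
- White mixer at side (297,283) / scene (291,265): clear vial with a white cap, so it is the other mixer.
- Blue unit at side (392,177): a decoy.

I'll confirm with a crop and triangulate.

```bash
python3 - <<'E'
from h import *
import pickle
cs=pickle.load(open("c0.pkl","rb"))
a=cs["side"]["img"][330:420,190:290,::-1]; b=cs["scene"]["img"][270:345,165:255,::-1]
a=cv2.resize(a,(400,360),interpolation=2); b=cv2.resize(b,(400,333),interpolation=2)
b=cv2.copyMakeBorder(b,0,27,0,0,0)
cv2.imwrite("pics/crop1.png",np.hstack([a,b]))
for n,(x0,x1,y0,y1) in {"side":(195,290,330,420),"scene":(165,255,270,345)}.items():
    c=cs[n]; h=cv2.cvtColor(c["img"],cv2.COLOR_RGB2HSV)
    for k,lo,hi in(("green",(60,100,60),(90,255,255)),("orange",(3,170,170),(14,255,255))):
        m=cv2.inRange(h,lo,hi)[y0:y1,x0:x1]; v,u=np.nonzero(m)
        if len(u): print(n,k,len(u),u.mean()+x0,v.mean()+y0,onz(c,u.mean()+x0,v.mean()+y0,.045).round(4))
E
```

```text
side green 58 246.10344827586206 392.58620689655174 [0.5075 0.1828 0.045 ]
side orange 42 262.4761904761905 362.92857142857144 [0.5087 0.1147 0.045 ]
scene green 24 208.04166666666666 319.375 [0.5077 0.1839 0.045 ]
scene orange 6 230.66666666666669 305.6666666666667 [0.5075 0.1182 0.045 ]
```

View pics/crop1.png

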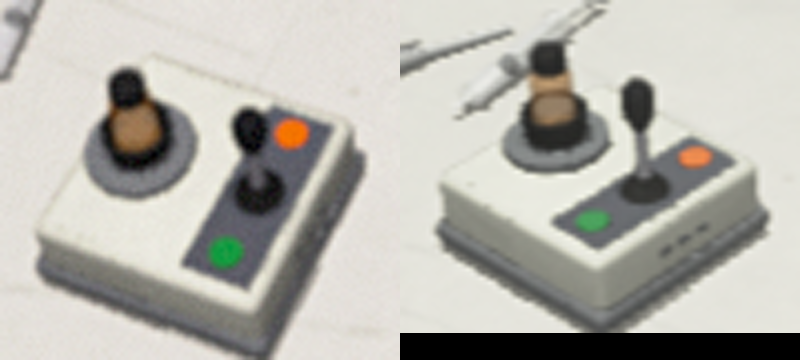

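The crop confirms it: amber vial with a black cap, black knob, green dot at +y and orange at -y. The pivot is at about (0.508, 0.149), with mixer yaw near 0. I'll push the knob from its orange side with shut fingers, so first I travel there high up.

servo_tool(delta_pos=[[0.4,-1,0],[0.4,-1,0],[0.4,-1,0],[0.4,-1,0],[0.4,-1,0],[0.4,-1,0],[0.4,-1,0],[0.4,-1,0],[0.4,-1,0],[0.4,-1,0]], twist=[[0,0,1],[0,0,1],[0,0,1],[0,0,1],[0,0,0],[0,0,0],[0,0,0],[0,0,0],[0,0,0],[0,0,0]], claw=[255,255,255,255,255,255,255,255,255,255], grip_force=20)

```text
time_s: 1.35
position: [0.3185, -0.2891, 0.2222]
tool_rot: [-0.0, 1.0, 0.003, -0.0]
force: [0.2, 0.7, 0.3]
width: 0.0005
gripper_force: 0.0
```

servo_tool(delta_pos=[[0.4,-1,0],[0.4,-1,0],[0.4,-1,0],[0.4,-1,0],[0.4,-1,0],[0.4,-1,0],[0.4,-1,0],[0.4,-1,0],[0.4,-1,0],[0.4,-1,0]], twist=[[0,0,0],[0,0,0],[0,0,0],[0,0,0],[0,0,0],[0,0,0],[0,0,0],[0,0,0],[0,0,0],[0,0,0]], claw=[255,255,255,255,255,255,255,255,255,255])

```text
time_s: 2.6
position: [0.417, -0.0386, 0.2222]
tool_rot: [-0.0, 1.0, 0.003, -0.0]
force: [0.8, -0.6, -0.5]
width: 0.0004
gripper_force: 0.0
```

servo_tool(delta_pos=[[0.52,-0.86,0.3],[0.52,-0.86,0.3],[0.52,-0.86,0.3],[0.52,-0.86,0.3],[0.52,-0.86,0.3],[0.52,-0.86,0.3],[0.52,-0.86,0.3],[0,0,0]], twist=[[0,0,0],[0,0,0],[0,0,0],[0,0,0],[0,0,0],[0,0,0],[0,0,0],[0,0,0]], claw=[255,255,255,255,255,255,255,255])

```text
time_s: 3.6
position: [0.5067, 0.1124, 0.1685]
tool_rot: [0.0, 1.0, 0.004, -0.002]
force: [-0.2, -1.0, -0.2]
width: 0.0003
gripper_force: 0.0
```

```bash
python3 - <<'E'
from h import *
from scipy.spatial.transform import Rotation as R
s=env.observe(); c=env.camera("wrist"); d=env.camera("side")
q=s["tool_rot"]; T=np.eye(4); T[:3,:3]=R.from_quat([q[1],q[2],q[3],q[0]]).as_matrix(); T[:3,3]=s["position"]
T=T@c["T_tool_cam"]; print(s["position"])
h=cv2.cvtColor(c["img"],cv2.COLOR_RGB2HSV)
for k,lo,hi in(("green",(60,100,60),(90,255,255)),("orange",(3,170,170),(14,255,255))):
    n,_,st,ce=cv2.connectedComponentsWithStats(cv2.inRange(h,lo,hi))
    for i in range(1,n):
        if st[i,4]>60: print(k,st[i,4],ce[i],onz(c,*ce[i],.045,T).round(4))
im=c["img"].copy()
for p in ([.508,.149,.097],[.508,.149,.109],[.572,.149,.102],[.508,.149,.045]):
    u=proj(c,p,T); print(u); cv2.circle(im,tuple(int(x) for x in u),3,(255,0,255),-1)
cv2.imwrite("pics/w1.png",im[:,:,::-1])
E
```

```text
[0.50665202 0.11242271 0.16850124]
green 276 [563.87681159 220.61594203] [ 0.5199 -0.0952  0.045 ]
green 244 [238.42622951 232.83606557] [0.5069 0.1845 0.045 ]
[270.81333334 250.60300044]
[268.30310277 256.04330036]
[266.2790539  159.68869921]
[279.43256739 231.92295614]
```

View pics/w1.png

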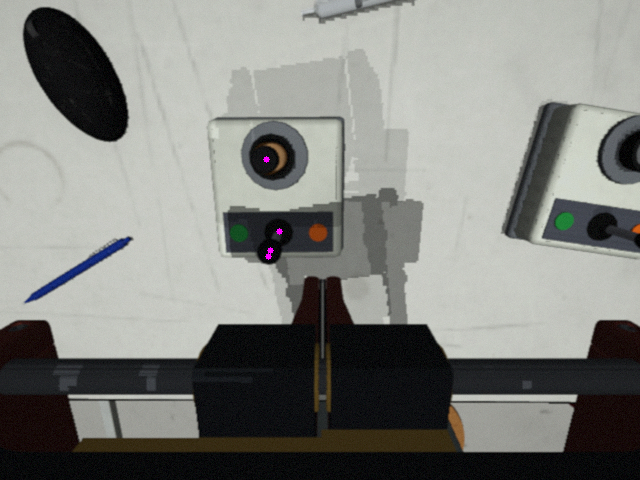

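The wrist view shows the amber knob at (269,252) and its pivot at (279,232), both under the projected marks; the other mixer is far to the right. Now I descend beside the knob on the orange side.

servo_tool(delta_pos=[[0,0,0.84],[0,0,0.83],[0,0,0.83],[0,0,0.84],[0,0,0],[0,-0.2,0],[0,-0.2,0],[0,-0.2,0],[0,-0.1,0],[0,0,0]], twist=[[0,0,0],[0,0,0],[0,0,0],[0,0,0],[0,0,0],[0,0,0],[0,0,0],[0,0,0],[0,0,0],[0,0,0]], claw=[255,255,255,255,255,255,255,255,255,255])

```text
time_s: 4.95
position: [0.507, 0.1294, 0.0868]
tool_rot: [-0.0, 1.0, 0.003, 0.0]
force: [-0.4, 0.0, 0.5]
width: 0.0003
gripper_force: 0.0
```

servo_tool(delta_pos=[[0,-0.14,0],[0,-0.14,0],[0,-0.14,0],[0,-0.14,0],[0,0,0]], twist=[[0,0,0],[0,0,0],[0,0,0],[0,0,0],[0,0,0]], claw=[255,255,255,255,255])

```text
time_s: 5.58
position: [0.5069, 0.1432, 0.0868]
tool_rot: [0.0, 1.0, 0.003, 0.0]
force: [0.0, -2.3, 2.3]
width: 0.0006
gripper_force: 1.0
```

```bash
python3 - <<'E'
from h import *
s=env.observe(); d=env.camera("side"); e=env.camera("wrist"); print(s["position"],s["force"])
a=cv2.resize(d["img"][325:425,190:290,::-1],(400,400),interpolation=2)
b=cv2.resize(e["img"][100:340,180:420,::-1],(400,400))
cv2.imwrite("pics/p1.png",np.hstack([a,b]))
E
```

```text
[0.50694615 0.14321486 0.08676649] [ 0.02434082 -2.31775632  2.25869882]
```

View pics/p1.png

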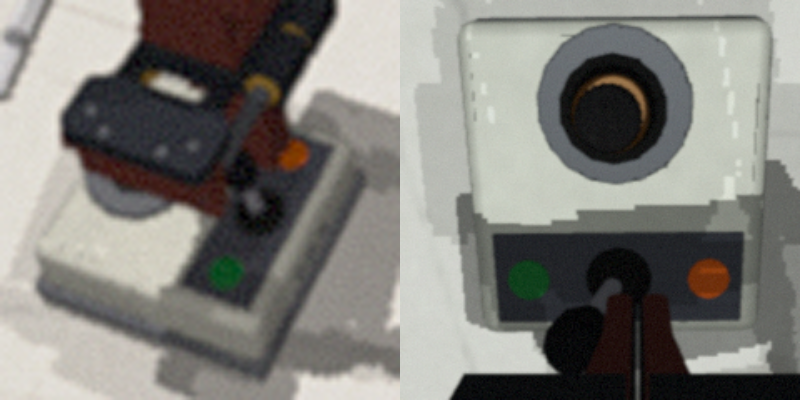

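The lever is tilting towards green, with the knob at crop (573,342). I'll compute the angle from that.

```bash
cat >> h.py <<'E'
def wristT(s,c):
    from scipy.spatial.transform import Rotation as R
    q=s["tool_rot"]; T=np.eye(4); T[:3,:3]=R.from_quat([q[1],q[2],q[3],q[0]]).as_matrix(); T[:3,3]=s["position"]
    return T@c["T_tool_cam"]
E
python3 - <<'E'
from h import *
s=env.observe(); c=env.camera("wrist"); T=wristT(s,c)
for a in (0,.1,.2,.3,.4,.5): print(a,[ (proj(c,[.508,.149+h*np.sin(a),.045+h*np.cos(a)],T)).round(0) for h in(52,)] if 0 else proj(c,[.508,.149+.052*np.sin(a),.045+.052*np.cos(a)],T).round(0))
E
```

```text
0 [309. 303.]
0.1 [299. 303.]
0.2 [288. 302.]
0.3 [279. 301.]
0.4 [269. 299.]
0.5 [261. 297.]
```

The knob is at column 284, which gives about 0.25 rad. I push 7 mm further to about 0.4 and check.

servo_tool(delta_pos=[[0,-0.14,0],[0,-0.14,0],[0,0,0],[0,0,0]], twist=[[0,0,0],[0,0,0],[0,0,0],[0,0,0]], claw=[255,255,255,255])

```text
time_s: 6.22
position: [0.5067, 0.1499, 0.0862]
tool_rot: [0.0, 1.0, 0.003, -0.0]
force: [0.5, -4.3, -2.0]
width: 0.0002
gripper_force: 2.0
```

```bash
python3 - <<'E'
from h import *
s=env.observe(); c=env.camera("wrist"); T=wristT(s,c); print(s["position"],s["force"])
im=c["img"].copy()
for a in (.3,.4,.5):
    u=proj(c,[.508,.149+.052*np.sin(a),.045+.052*np.cos(a)],T); print(a,u); cv2.circle(im,tuple(int(x) for x in u),1,(255,0,255),-1)
cv2.imwrite("pics/p2.png",cv2.resize(im[240:340,220:370,::-1],(750,500)))
E
```

```text
[0.5067349  0.14990828 0.08619577] [ 0.53418125 -4.26131581 -1.99683429]
0.3 [292.31798739 301.31988368]
0.4 [282.8523534  299.66394493]
0.5 [274.10090968 297.62526939]
```

View pics/p2.png

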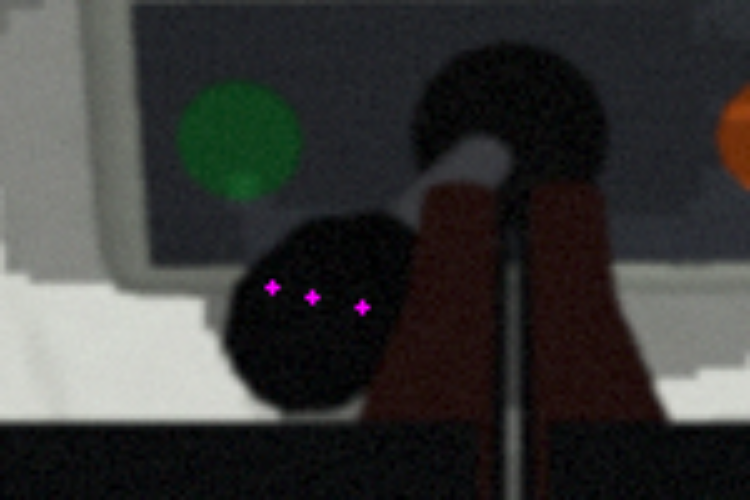

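The knob centre, crop (315,310), sits on the 0.4 rad mark, and the 4.3 N reading agrees. I hold for 1.5 s, ease back so the lever follows, then rise.

servo_tool(delta_pos=[[0,0,0],[0,0,0],[0,0,0],[0,0,0],[0,0,0],[0,0,0],[0,0,0],[0,0,0],[0,0,0],[0,0,0]], twist=[[0,0,0],[0,0,0],[0,0,0],[0,0,0],[0,0,0],[0,0,0],[0,0,0],[0,0,0],[0,0,0],[0,0,0]], claw=[255,255,255,255,255,255,255,255,255,255])

```text
time_s: 7.52
position: [0.5067, 0.1501, 0.0866]
tool_rot: [0.0, 1.0, 0.003, -0.0]
force: [-1.0, -4.8, -3.7]
width: 0.0002
gripper_force: 2.2
```

servo_tool(delta_pos=[[0,0,0],[0,0,0],[0,0.14,0],[0,0.14,0],[0,0.14,0],[0,0.14,0],[0,0.14,0],[0,0.14,0],[0,0.3,0],[0,0.3,0]], twist=[[0,0,0],[0,0,0],[0,0,0],[0,0,0],[0,0,0],[0,0,0],[0,0,0],[0,0,0],[0,0,0],[0,0,0]], claw=[255,255,255,255,255,255,255,255,255,255])

```text
time_s: 8.78
position: [0.507, 0.1136, 0.0866]
tool_rot: [0.0, 1.0, 0.003, 0.0]
force: [-0.7, -0.2, -0.1]
width: 0.0003
gripper_force: 0.0
```

servo_tool(delta_pos=[[0,0.1,0],[0,0,-0.8],[0,0,-1],[0,0,-1],[0,0,-1],[0,0,-0.5],[0,0,0]], twist=[[0,0,0],[0,0,0],[0,0,0],[0,0,0],[0,0,0],[0,0,0],[0,0,0]], claw=[255,255,255,255,255,255,255])

```text
time_s: 9.65
position: [0.5076, 0.1118, 0.1957]
tool_rot: [-0.0, 1.0, 0.003, 0.001]
force: [1.0, -0.7, -0.6]
width: 0.0003
gripper_force: 0.0
```

```bash
python3 - <<'E'
from h import *
s=env.observe(); c=env.camera("wrist"); T=wristT(s,c); print(s["time_s"],s["position"],s["force"])
im=c["img"].copy()
for p in ([.508,.149,.109],[.572,.149,.102]):
    u=proj(c,p,T); cv2.circle(im,tuple(int(x) for x in u),2,(255,0,255),-1)
cv2.imwrite("pics/f.png",im[:,:,::-1])
E
```

```text
9.65 [0.50759206 0.11177093 0.19569349] [ 0.96001367 -0.66108693 -0.58520363]
```

View pics/f.png

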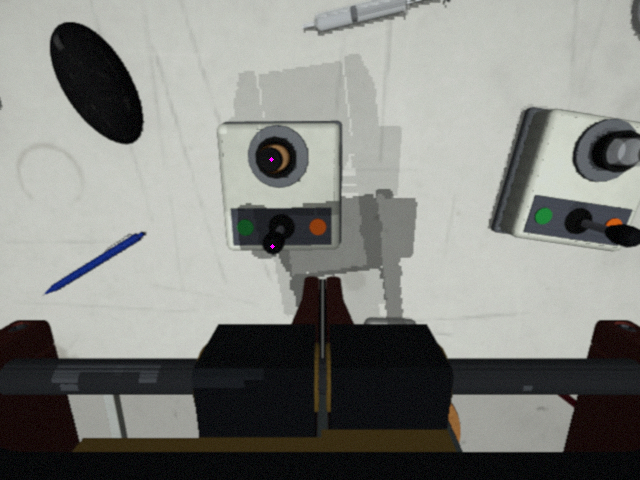

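The knob at (272,245) is back on its upright mark, the vial at (271,159) stands in its cup, and the arm is clear.

```bash
python3 -c "
from plant import env
print(env.finish_job())"
```

```text
the job is handed in; nothing more can be done
None
```

I held the amber vial's mixer lever at about 0.4 rad towards green for about 1.75 s and let it spring back upright; the vial is still in its cup, the other mixer wasn't touched, and the job is handed in (no verdict was returned).

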